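# Find the hand nut that runs home on the thread gauge

## Task

One of these two closed hand nuts of the lace cutter is blocked in its blind end. Try them on the thread gauge: leave the one that turns fully home, down flat on the gauge's shoulder, on the gauge, and put the one that binds short of it in the scrap tray. Screw and unscrew gently, never forcing a thread that binds, and leave the other things on the bench where they are.

Things in the scene. Friction and masses are not known exactly. Their poses are not given: they have to be found in the camera images.
- nut_a: closed round hand nut of dull steel, knurled, like a thick cap: 48 mm outside diameter, 38 mm tall, 0.25 kg, standing open side down; looks just like nut_b. Origin: centre of its open lower rim; z up through the closed top. Blind bore 28 mm wide with a short three-start right-hand thread just inside the rim. The bad nut binds with its rim about 4 mm above the gauge's shoulder
- nut_b: the other hand nut, same sizes, looks and frame as nut_a. Just one of the two is blocked inside, now the one, now the other; it cannot be seen from outside
- gauge: steel thread gauge, fixed: foot 100 x 100 x 10 mm with four bolt heads 5 mm high, round shoulder of 48 mm diameter, its top 22 mm above the bench, and an upright stud with coarse three-start right-hand thread, 26 mm over the crests, reaching 16 mm above the shoulder, then a plain nose of 16 mm diameter up to 26 mm above it. Origin: centre of the foot's underside; z up
- gauge_seat (a point): centre of the shoulder's top face, on the stud's axis, z up; a nut that is home has its origin here. A nut lowered over the nose first rests on the thread, rim 5 to 15 mm above this, then sinks 24 mm a full turn clockwise from above (0.2 to 0.6 turn to home). Press down about 5 N while it catches; axial play 1.5 mm; it stays where left
- scrap: shallow open scrap tray of dark sheet steel, fixed, 170 (x) x 150 (y) x 42 mm high, walls 4 mm. Origin: centre of its underside
- scrap_in (a point): centre of the scrap tray's inner floor, 4 mm above the bench; axes as the tray's
- dressing_tin: bystander: closed flat tin of leather dressing, 72 mm diameter, 45 mm tall; origin under its centre
- awl: bystander: awl with wooden handle lying flat, 150 mm long; origin under its middle
- mallet: bystander: wooden mallet lying flat, 270 mm long; origin under its middle
- spool: bystander: spool of lace, 54 mm diameter, 58 mm tall, standing; origin under its centre
- spacer: bystander: flat steel spacer ring, 42 mm outside, 26 mm hole, 10 mm thick, lying; origin under its centre
- scissors: bystander: scissors with orange handles lying flat, 210 mm long, 10 mm high; origin near the pivot
- pen_jar: bystander: clear jar with pens, 74 mm diameter, 165 mm tall with the pens; origin under its centre

How it is judged:
By the outcome, as a careful person would: the job done as asked, in the order asked, and still so for the second after the job is handed in, with the robot touching nothing.
It also fails if it takes over 72 s, if anything falls off the work surface, if the arm or the gripper's body presses on something with over 40 N, if the wrist force passes 120 N, or if a joint passes its speed limit or range.

## Robot

A 6-joint arm with a two-finger parallel gripper is mounted at the origin on the work surface. World frame = base frame: x ahead of the robot, y to its left, z up, the work surface at z = 0. Lengths are in mm, angles in rad, forces in N, time in s.
With the tool pointing down it reaches from about 350 to 975 mm from the base axis. Payload 7.1 kg.
Tool frame: the origin (TCP) lies at the very end of the fingers, on their centre line; the grasp point (between the pads) lies 19 mm behind it; z points along the fingers, y is the line along which they close (so a half turn about z gives the same grasp; the last joint's range is limited). The gripper opens to 88 mm and grips with 3 to 60 N. Pads are 20 mm wide; open, the fingers measure 115 mm over their backs; the gripper's body (75 mm by 178 mm) begins 61 mm behind the grasp point.
Start: joints at [-1.263, 0.423, 1.63, -0, 1.089, -0.019], TCP at [200.651, -591.898, 187.475] pointing down, gripper open.
Joint ranges: [-3, 3], [-0.9, 2.11], [0.09, 2.58], [-1.31, 4.45], [0.11, 2.69], [-2.54, 2.54]. Speed limits (rad/s): [2.39, 2.39, 3.01, 3.14, 3.14, 3.14].

## Interface

Orientations are given as a rotation vector (axis times angle).
In Python, from workcell import get_obs, get_image, job, models gives the robot as it stands.
- The arm moves only by the tool jog_arm, never from a script. Its argument "increments" is one flat list of numbers, 7 for each row, row after row: the turn, a rotation vector about the tool's x, y, z in degrees, then the shift along the tool's x, y, z in mm, then the opening in per cent of the stroke, from 0 (shut) to 100 (fully open). A call has 1 to 12 rows; each row shifts and turns the commanded pose from where the row before left it, along the tool's axes as they then stand; what a row does not reach is not made up. A row lasts 1/8 s, in which the tool goes at most 62.5 mm and 10.7 degrees, less where a joint would pass 70% of its speed; a pose out of reach is approached as far as the arm can. A call is refused whole if a number of a shift passes 62.5 or a number of a turn 10.7, either way. A call with a gripper value outside its range is refused whole. The fingers move at their own pace and stop on an object; the grip force is fixed at half the most. Time passes only in rows, so rows that do not move let the fingers close. It gives the time, the measured TCP pose, the force, the opening and the grip force at its end, in the units of the state.
- get_obs(): the state, without advancing time (a new reading comes with each control period).
- get_image(name): name is "scene" or "top" or "wrist"; returns a dict with "pixels" (480x640x3 uint8, blue, green, red), "depth" (480x640 float32, mm along the optical axis (not along the pixel's ray), 0 where there is no reading), "fx", "fy", "cx", "cy" (pixels), "k1" (the pictures are not rectified: a ray, as slopes to the right and down, at radius r is drawn at 1 + k1 r^2 times it, then the intrinsics apply), "cam_to_world" (4x4, takes a point from camera to world coordinates); the wrist camera has in their place "tool_from_camera" (4x4, takes a point from camera to tool coordinates, whose origin is the TCP and whose axes are the flange's). Camera axes: x right, y up, looking along -z (the intrinsics and any distortion apply to the point x, -y, -z); pixel columns grow to the right and rows downward; lengths in mm; the calibration is good to about 2 mm. A picture is of the moment at which its call begins: read the wrist's pose just before it.
- job.close_job(): hands the job in; it is judged then, once.
Trained networks look in the newest picture that a camera, given by its name, has taken for a name from the list of things; names that differ only in an ending like _2 or _b are one class to them, and where a whole thing is asked for, a point or a joint stands for the part that bears it (a point fixed in the world has none). Each returns a list of dicts, best first, with "p" (0 to 1); they miss things now and then, are a little off and sometimes report something else, mostly with a low value. They report only what shows in the picture. A call takes as long as a camera call.
- models.look_for(target, camera): "centre" ([x, y, z] in mm, in world coordinates, good to about 4 mm: the middle of the surface that is visible of it).
- models.regions_of(target, camera): "region" (480x640 bool, what is visible of it).
The state is a dict: "t": time; "qpos": joint angles; "qvel": joint speeds; "joint_torque": joint torques, N m; "ee_pos": TCP position; "orientation": TCP orientation; "ft_force": force on the tool from outside, world axes, zero at the start; "moment": the same for the moment, N m; "width": finger opening in mm; "grasp_force": force on a finger pad.
Only numpy, scipy, OpenCV 4.12 (cv2) and the standard library are available. Lean on these libraries where they do the work, as an engineer would, in place of code of your own. Each camera call takes 0.05 s, during which the arm holds its last target. There are 200 camera calls.

## Working session

There is one attempt and no reset: what is moved stays moved. The work goes in short steps, Python scripts to look and compute and a tool call to move; the robot and the scene stay as the last step left them, time stands still between calls to the robot, and variables do not carry over. Pictures are saved under pics/ and viewed, at most 10 in all, crops included, and the job is handed in when it is done.

Besides the shell and the picture viewer there is one more tool, called after "Request:" in YAML: its name, and indented under it one key for each argument. jog_arm: Moves the arm, as the interface text tells. Its arguments: {"type":"object","properties":{"increments":{"type":"array"}},"required":["increments"]}

```bash
mkdir -p pics
cat > h.py <<'E'
import numpy as np, cv2
from workcell import get_obs,get_image,job,models
from scipy.spatial.transform import Rotation as R
def cloud(im,T=None):
    h,w=im["depth"].shape; v,u=np.mgrid[0:h,0:w]
    x=(u-im["cx"])/im["fx"]; y=(v-im["cy"])/im["fy"]
    X,Y=x.copy(),y.copy()
    for _ in range(8):
        r2=X*X+Y*Y; X=x/(1+im["k1"]*r2); Y=y/(1+im["k1"]*r2)
    d=im["depth"]; P=np.stack([X*d,-Y*d,-d,np.ones_like(d)],-1)
    T=im["cam_to_world"] if T is None else T
    return (P@np.array(T).T)[...,:3]
def wristT(im,o):
    M=np.eye(4); M[:3,:3]=R.from_rotvec(o["orientation"]).as_matrix(); M[:3,3]=o["ee_pos"]
    return M@np.array(im["tool_from_camera"])
E
python3 - <<'E'
from h import *
o=get_obs(); print(o)
for c in ["top","scene"]:
    im=get_image(c); cv2.imwrite(f"pics/{c}0.png",im["pixels"])
    P=cloud(im)
    for n in ["nut_a","gauge","scrap","spool","pen_jar","dressing_tin","spacer","mallet","awl","scissors"]:
        for d in models.look_for(n,c)[:3]: print(c,n,round(d["p"],2),np.round(d["centre"]))
E
```

```text
{'t': 0.0, 'qpos': array([-1.26297943e+00,  4.23863830e-01,  1.63066082e+00, -5.08675021e-05,
        1.08859427e+00, -1.89968163e-02]), 'qvel': array([-3.17975802e-04,  1.44416097e-03, -1.93980794e-03,  3.35551769e-05,
        1.36300726e-03, -1.14130174e-03]), 'joint_torque': array([-1.63138749e-03, -5.44625795e+01, -2.73666519e+01,  6.42424542e-02,
        2.28151213e-02, -1.37766674e-04]), 'ee_pos': array([ 200.4727111 , -591.34648216,  186.69884535]), 'orientation': array([-3.09825288e+00, -5.10868168e-01,  4.14844117e-04]), 'ft_force': array([ 0.39583617, -0.19331062, -0.16755672]), 'moment': array([ 0.02146174, -0.02034404, -0.04586933]), 'grasp_force': 0.0, 'width': 87.91455266330287}
top nut_a 0.62 [ 480. -306.   37.]
top nut_a 0.56 [ 655. -196.   37.]
top nut_a 0.44 [723.  43.  21.]
top gauge 0.69 [535.  46.   7.]
top scrap 0.83 [533. 265.   1.]
top scrap 0.21 [ 481. -306.   37.]
top spool 0.75 [695. 179.  58.]
top pen_jar 0.59 [657. 360.  71.]
top dressing_tin 0.7 [392. 137.  46.]
top spacer 0.7 [ 402. -156.    9.]
top mallet 0.64 [723.  43.  25.]
top mallet 0.55 [ 656. -387.   24.]
top mallet 0.43 [534. 267.   4.]
top awl 0.77 [721.  45.  24.]
top scissors 0.78 [ 400. -337.    9.]
top scissors 0.46 [ 398. -156.   10.]
scene nut_a 0.9 [ 662. -185.   32.]
scene gauge 0.91 [553.  53.   6.]
scene scrap 0.91 [525. 255.   3.]
scene scrap 0.21 [ 400. -152.   10.]
scene spool 0.71 [705. 182.  56.]
scene pen_jar 0.78 [654. 368.  70.]
scene dressing_tin 0.62 [405. 144.  40.]
scene spacer 0.53 [ 660. -185.   36.]
scene mallet 0.73 [ 691. -372.   23.]
scene awl 0.69 [728.  49.  23.]
scene scissors 0.71 [ 402. -335.    6.]
```

View pics/top0.png

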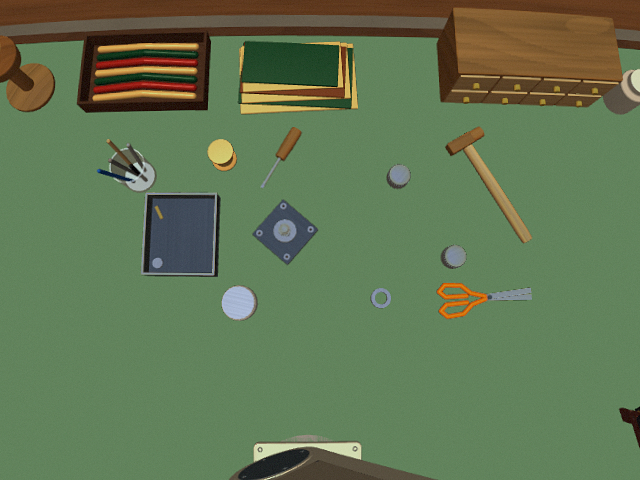

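```bash
cat > fit.py <<'E'
from h import *
def circ(P,c,r,z0,z1):
    m=(np.hypot(P[...,0]-c[0],P[...,1]-c[1])<r)&(P[...,2]>z0)&(P[...,2]<z1)
    if m.sum()<5: return m.sum()
    q=P[m]; cc,rr=cv2.minEnclosingCircle(q[:,:2].astype(np.float32)); 
    return m.sum(),np.round(cc,1),round(rr,1),np.round(q.mean(0),1)
E
python3 - <<'E'
from fit import *
im=get_image("top"); P=cloud(im)
print("A",circ(P,(480,-306),40,32,45)); print("B",circ(P,(655,-196),40,32,45))
print("sh",circ(P,(535,46),35,17,26)); print("nose",circ(P,(535,46),35,40,60));print("stud",circ(P,(535,46),35,30,60))
m=(np.hypot(P[...,0]-535,P[...,1]-46)<80)&(P[...,2]>7)&(P[...,2]<60)
print("foot",P[m].min(0),P[m].max(0))
print("tray",*[ (a.min(0),a.max(0)) for a in [P[(np.abs(P[...,0]-533)<110)&(np.abs(P[...,1]-265)<100)&(P[...,2]>30)&(P[...,2]<50)]]])
print("tin",circ(P,(392,137),60,38,60))
print(im["cam_to_world"],im["fx"])
E
```

```text
A (np.int64(357), array([ 485.2, -306.2]), 23.4, array([ 485.2, -305.8,   36.1]))
B (np.int64(333), array([ 656.5, -195.1]), 23.3, array([ 656.6, -194.6,   35.7]))
sh (np.int64(273), array([541.3,  46.7]), 24.0, array([539.8,  46.7,  21. ]))
nose (np.int64(59), array([538.8,  47.2]), 9.9, array([539.8,  46.6,  46.2]))
stud (np.int64(123), array([541.3,  46.7]), 13.2, array([540.3,  46.6,  40.4]))
foot [473.40825973 -21.60836874   7.0005209 ] [609.02088316 114.93588403  51.25126279]
tray (array([446.15943521, 184.69943665,  30.00965774]), array([642.00767149, 364.34142284,  49.91317452]))
tin (np.int64(864), array([391.5, 137.5]), 33.4, array([391.7, 137.7,  44. ]))
[[-5.48051739e-03  9.88393678e-01 -1.51815355e-01  3.72368471e+02]
 [-9.99708732e-01 -1.84719398e-03  2.40632197e-02 -1.39942116e+00]
 [ 2.35035018e-02  1.51903015e-01  9.88115914e-01  1.07962203e+03]
 [ 0.00000000e+00  0.00000000e+00  0.00000000e+00  1.00000000e+00]] 516.0860582394768
```

Picture: nuts at px (455,257) and (399,176), gauge at (285,232), tray at (181,235). All match the measured heights, so I'm going to the nearer nut.

Request:
jog_arm:
  increments: [0,0,0,45,-22,3,100,0,0,0,45,-22,3,100,0,0,0,45,-22,3,100,0,0,0,45,-22,3,100,0,0,0,45,-22,3,100,0,0,0,45,-22,3,100,0,0,0,45,-22,3,100,0,0,0,45,-22,3,100,0,0,-10.7,0,0,0,100,0,0,-10.7,0,0,0,100,0,0,-10.7,0,0,0,100,0,0,-10.7,0,0,0,100]

```text
t: 2.65
ee_pos: [485.2, -309.6, 163.5]
orientation: [2.694, 1.615, 0.0]
ft_force: [0.2, 1.0, 0.2]
width: 88.2
grasp_force: 0.0
```

Request:
jog_arm:
  increments: [0,0,-10.7,0,0,0,100,0,0,-10.7,0,0,0,100,0,0,-10.7,0,0,0,100,0,0,-10.7,0,0,0,100,0,0,-10.7,0,0,0,100,0,0,-10.7,0,0,0,100,0,0,-10.7,0,0,0,100,0,0,-10.7,0,0,0,100,0,0,-10.7,0,0,0,100,0,0,-10.7,0,0,0,100,0,0,-10.7,0,0,0,100,0,0,0,0,0,0,100]

```text
t: 4.15
ee_pos: [485.2, -309.7, 163.5]
orientation: [0.024, 3.141, -0.0]
ft_force: [-0.3, -0.5, 0.4]
width: 87.9
grasp_force: 0.0
```

```bash
cat >> fit.py <<'E'
def st():
    o=get_obs(); Rm=R.from_rotvec(o["orientation"]).as_matrix()
    print("t",round(o["t"],2),"pos",np.round(o["ee_pos"],1),"yaw",round(np.degrees(np.arctan2(Rm[1,0],Rm[0,0])),1),"tilt",np.round(Rm[:2,2],4),"q",np.round(o["qpos"],2),"F",np.round(o["ft_force"],1),"M",np.round(o["moment"],2),"w",round(o["width"],1),"g",round(o["grasp_force"],1))
    return o,Rm
def go(t):
    "tool-frame shift to world target"
    o,Rm=st(); print("shift",np.round(Rm.T@(np.array(t)-o["ee_pos"]),1))
def wrist():
    o=get_obs(); im=get_image("wrist"); return o,im,cloud(im,wristT(im,o))
E
python3 - <<'E'
from fit import *
o,Rm=st(); o,im,P=wrist(); cv2.imwrite("pics/w0.png",im["pixels"]); print(np.round(im["tool_from_camera"],2))
print("A",circ(P,(485,-306),40,32,45)); go((485.2,-306,10))
E
```

```text
t 4.15 pos [ 485.2 -309.7  163.5] yaw 179.1 tilt [ 0.0001 -0.0001] q [-0.59  0.38  1.76  0.    1.   -2.14] F [-0.3 -0.5  0.4] M [ 0.07 -0.07  0.  ] w 87.9 g 0.0
[[   0.      0.96    0.26   71.62]
 [   1.     -0.     -0.      1.86]
 [  -0.      0.26   -0.96 -197.64]
 [   0.      0.      0.      1.  ]]
A (np.int64(1657), array([ 484.4, -306.2]), 23.6, array([ 483.3, -306.1,   36.8]))
t 4.2 pos [ 485.1 -309.6  163.5] yaw 179.0 tilt [0.0001 0.    ] q [-0.59  0.38  1.76  0.    1.   -2.14] F [-0.5 -0.5  0.3] M [ 0.11 -0.15 -0.02] w 87.9 g 0.0
shift [  0.    3.6 153.5]
```

Request:
jog_arm:
  increments: [0,0,0,0.5,3.5,40,100,0,0,0,0,0,50,100,0,0,0,0,0,40,100,0,0,0,0,0,23.5,100,0,0,0,0,0,0,100,0,0,0,0,0,0,0,0,0,0,0,0,0,0,0,0,0,0,0,0,0,0,0,0,0,0,0,0]

```text
t: 5.32
ee_pos: [484.9, -306.3, 10.6]
orientation: [0.021, 3.141, -0.001]
ft_force: [0.0, 0.2, 0.1]
width: 51.2
grasp_force: 0.0
```

Run:
```python
from fit import *
go((540,46.8,150))
```

```text
t 5.33 pos [ 484.9 -306.3   10.6] yaw 179.2 tilt [ 0.0008 -0.0005] q [-0.58  0.6   1.84 -0.    0.7  -2.14] F [0.  0.2 0.1] M [ 0.1  -0.08  0.06] w 51.2 g 0.0
shift [ -50.3  353.8 -139.6]
```

Request:
jog_arm:
  increments: [0,0,0,0,0,0,0,0,0,0,0,0,0,0,0,0,0,0,0,0,0,0,0,0,0,0,-20,0,0,0,0,0,10,-50,0,0,0,0,-14,48,-50,0,0,0,0,-14,50,-20,0,0,0,0,-14,50,0,0,0,0,0,-14,50,0,0,0,0,0,-14,50,0,0,0,0,0,-14,50,0,0,0,0,0,-16,45,0,0]

```text
t: 6.82
ee_pos: [588.2, 41.8, 145.8]
orientation: [0.021, 3.14, 0.0]
ft_force: [0.5, -0.8, 0.7]
width: 0.2
grasp_force: 0.0
```

Request:
jog_arm:
  increments: [0,0,0,0,0,0,0]

```text
t: 6.95
ee_pos: [588.9, 42.7, 145.6]
orientation: [0.015, 3.139, 0.001]
ft_force: [0.4, -0.1, 0.0]
width: 0.2
grasp_force: 0.0
```

Run:
```python
from fit import *
o,im,P=wrist(); cv2.imwrite("pics/w1.png",im["pixels"])
print("sh",circ(P,(540,46.7),35,17,26)); print("nose",circ(P,(540,46.7),25,44,60));print("stud",circ(P,(540,46.7),25,33,60))
for n in (30,):
  p=o["ee_pos"]; print("nut",circ(P,p[:2],40,p[2]+22,p[2]+40), circ(P,p[:2],40,p[2]-16,p[2]-5))
go((540,46.7,100))
```

```text
sh (np.int64(1359), array([540.5,  47.2]), 24.0, array([539.7,  47.2,  22.4]))
nose (np.int64(282), array([540.2,  47.3]), 8.0, array([539.9,  47.3,  48.2]))
stud (np.int64(621), array([540.2,  47.2]), 13.2, array([539.5,  47.2,  42.5]))
nut (np.int64(113), array([577.7,  44.7]), 8.8, array([578.2,  44.7, 183.7])) 0
t 7.0 pos [588.1  41.1 145.3] yaw 179.4 tilt [ 0.0011 -0.0001] q [ 0.05  0.42  1.74 -0.    0.97 -1.51] F [ 0.1  0.8 -0.5] M [ 0.05 -0.08  0.03] w 0.5 g 0.0
shift [48.2  5.1 45.2]
```

View pics/w1.png

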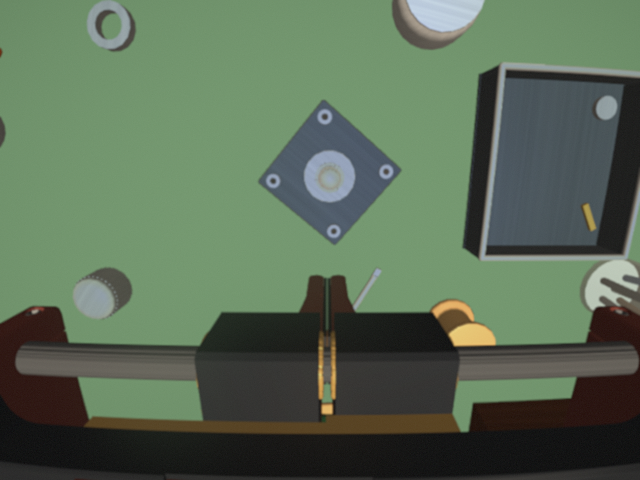

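The picture shows the fingers shut and empty at px (327,300), with the gauge at (330,176). I'll look for the nut.

Run:
```python
from fit import *
im=get_image("top"); P=cloud(im); cv2.imwrite("pics/t1.png",im["pixels"])
print("A",circ(P,(485,-306),60,25,55)); print("B",circ(P,(656,-195),40,32,45))
for c in("top","scene"):
  if c=="scene": get_image(c)
  for d in models.look_for("nut_a",c)[:4]: print(c,round(d["p"],2),np.round(d["centre"]))
m=models.regions_of("scrap","top");
```

```text
A (np.int64(423), array([ 485.6, -306.8]), 25.1, array([ 484.7, -305.2,   35.2]))
B (np.int64(325), array([ 656.8, -194.8]), 22.8, array([ 656.5, -194.7,   35.8]))
top 0.73 [ 481. -307.   36.]
scene 0.68 [ 491. -297.   31.]
scene 0.63 [ 664. -184.   31.]
```

View pics/t1.png

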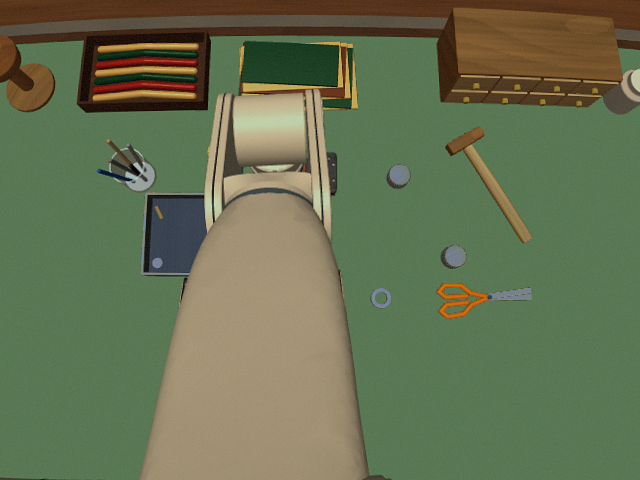

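The nut is still standing at px (455,257), so the grip hadn't been firm when I lifted. Nut_b is now nearer, so I'll take that one, deeper, and check the grip before lifting.

Request:
jog_arm:
  increments: [0,0,0,-14,-47,0,100,0,0,0,-14,-47,0,100,0,0,0,-14,-47,0,100,0,0,0,-14,-47,0,100,0,0,0,-14,-48,0,100,0,0,0,0,0,0,100,0,0,0,0,0,0,100,0,0,0,0,0,0,100]

```text
t: 8.25
ee_pos: [654.0, -196.0, 144.1]
orientation: [-0.02, -3.141, -0.001]
ft_force: [0.1, 0.7, 1.2]
width: 76.8
grasp_force: 0.0
```

Run:
```python
from fit import *
o,im,P=wrist()
print("B",circ(P,(656.5,-195),40,32,45)); go((656.5,-195,5))
```

```text
B (np.int64(1838), array([ 657.7, -194.1]), 23.9, array([ 656.4, -194.1,   36.8]))
t 8.3 pos [ 654.1 -195.9  144.2] yaw 179.3 tilt [-0.0004  0.0003] q [-0.31  0.55  1.52  0.    1.07 -1.87] F [0.1 0.1 0.6] M [ 0.1  -0.16 -0.07] w 81.0 g 0.0
shift [ -2.4   0.9 139.2]
```

Request:
jog_arm:
  increments: [0,0,0,-3.3,1.7,30,100,0,0,0,0,0,50,100,0,0,0,0,0,40,100,0,0,0,0,0,19,100,0,0,0,0,0,0,0,0,0,0,0,0,0,0,0,0,0,0,0,0,0,0,0,0,0,0,0,0,0,0,0,0,0,0,0,0,0,0,0,0,0,0,0,0,0,0,0,0,0]

```text
t: 9.68
ee_pos: [657.8, -195.4, 5.1]
orientation: [-0.021, -3.141, -0.0]
ft_force: [-0.4, 0.3, 0.2]
width: 21.6
grasp_force: 0.0
```

Request:
jog_arm:
  increments: [0,0,0,0,0,0,0]

```text
t: 9.8
ee_pos: [657.8, -195.3, 5.1]
orientation: [-0.021, -3.141, -0.0]
ft_force: [-0.0, 0.3, -0.3]
width: 11.6
grasp_force: 0.0
```

Run:
```python
from fit import *
o,im,P=wrist(); cv2.imwrite("pics/w2.png",im["pixels"])
i2=get_image("scene"); cv2.imwrite("pics/s2.png",i2["pixels"])
st()
for c in("wrist","scene"):
  for d in models.look_for("nut_a",c)[:4]: print(c,round(d["p"],2),np.round(d["centre"]))
```

```text
t 9.9 pos [ 657.8 -195.3    5.1] yaw 179.2 tilt [-0.0001  0.0001] q [-0.31  0.73  1.57  0.    0.84 -1.86] F [-0.3  0.3 -0.3] M [ 0.01 -0.12 -0.02] w 3.3 g 0.0
wrist 0.72 [ 506. -306.    7.]
wrist 0.72 [ 646. -197.   35.]
scene 0.64 [ 490. -296.   33.]
scene 0.58 [ 668. -179.   26.]
```

View pics/w2.png

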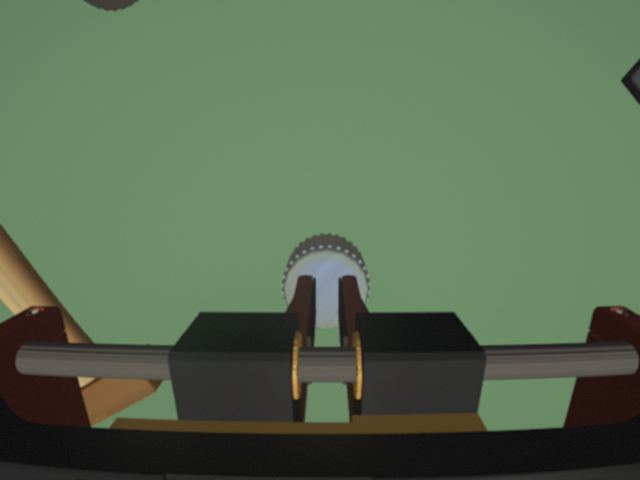

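View pics/s2.png

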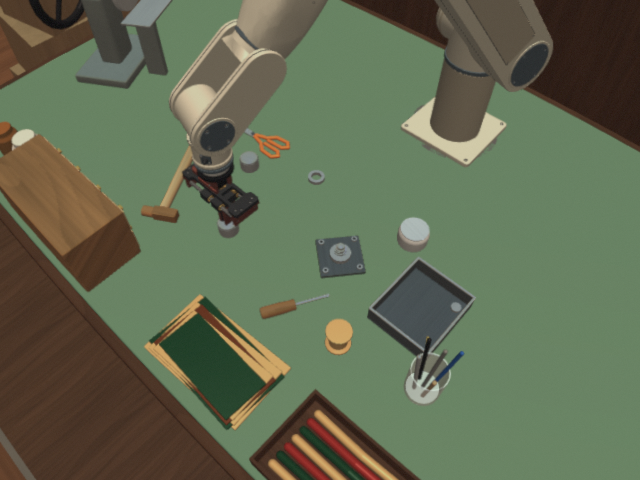

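The wrist picture shows the fingertips (px 305–350, row 276) lying above the nut's top at (327,290), although TCP z reads 5. I'll measure where the tips really are in the tool frame.

Run:
```python
from fit import *
o=get_obs(); im=get_image("wrist"); T=cloud(im,np.array(im["tool_from_camera"])); W=cloud(im,wristT(im,o))
st()
for v in (245,265,272,277,281,285,290,300,310):
  print(v,[np.round(T[v,u]).astype(int).tolist() for u in (300,310,318,327,336,344)])
print("bench",np.round(W[100:200:40,100:600:150,2].ravel(),1))
```

```text
t 10.05 pos [ 657.8 -195.3    5.1] yaw 179.2 tilt [-0.0001  0.    ] q [-0.31  0.73  1.57 -0.    0.84 -1.86] F [-0.  -1.1  0.1] M [ 0.08 -0.13  0.04] w 0.7 g 0.0
245 [[19, -14, -7], [22, -7, -18], [22, -3, -20], [23, 2, -24], [23, 7, -22], [22, 11, -17]]
265 [[15, -12, -31], [15, -7, -32], [15, -3, -32], [16, 2, -34], [15, 7, -32], [15, 11, -32]]
272 [[11, -12, -31], [11, -7, -32], [12, -3, -33], [12, 2, -33], [12, 7, -33], [12, 11, -33]]
277 [[9, -12, -33], [11, -6, -39], [11, -2, -39], [9, 2, -32], [11, 7, -39], [11, 10, -39]]
281 [[6, -12, -32], [11, -6, -45], [11, -2, -44], [10, 2, -40], [11, 6, -45], [11, 10, -44]]
285 [[4, -12, -33], [11, -6, -48], [11, -2, -49], [10, 2, -47], [11, 6, -49], [11, 10, -50]]
290 [[2, -12, -33], [11, -6, -55], [11, -2, -54], [9, 2, -51], [11, 6, -55], [11, 10, -55]]
300 [[-4, -12, -32], [11, -5, -66], [11, -2, -65], [5, 2, -51], [11, 6, -66], [12, 9, -67]]
310 [[11, -9, -76], [11, -5, -75], [11, -2, -75], [1, 2, -54], [11, 6, -75], [11, 9, -75]]
bench [-0.2  0.7 -0.3  0.4  1.4 -0.5  0.2 -0.   0.5 -0.2  1.5  1.2]
```

The tips end about 37 mm behind the reported TCP: at row 275 the finger reads tool z ≈ -37, and the bench heights read correctly. I'll open here, check clearance under the finger blocks, then go deeper.

Request:
jog_arm:
  increments: [0,0,0,0,0,0,75,0,0,0,0,0,0,75,0,0,0,0,0,0,75,0,0,0,0,0,0,75,0,0,0,0,0,0,75,0,0,0,0,0,0,75,0,0,0,0,0,0,75]

```text
t: 10.92
ee_pos: [657.8, -195.4, 5.2]
orientation: [-0.021, -3.141, 0.0]
ft_force: [0.1, -0.2, -0.4]
width: 64.8
grasp_force: 0.0
```

Run:
```python
from fit import *
st(); o=get_obs(); im=get_image("wrist"); T=cloud(im,np.array(im["tool_from_camera"])); W=cloud(im,wristT(im,o))
f=(T[...,2]<-36)&(T[...,2]>-76)&(abs(T[...,1])<60)&(abs(T[...,0]-9)<6)
for s in(-1,1):
  q=T[f&(s*(T[...,1]-2)>0)]; print(len(q),q.min(0).round(1),np.percentile(q[:,2],[90,98,100]).round(1))
b=T[(np.abs(T[...,1])<60)&(T[...,2]<-70)]
print(np.histogram(b[:,2],bins=range(-160,-65,5)))
print("B",circ(W,(657,-195),40,32,45))
```

```text
t 10.93 pos [ 657.8 -195.4    5.2] yaw 179.2 tilt [-0. -0.] q [-0.31  0.73  1.57 -0.    0.84 -1.86] F [ 0.1 -0.2 -0.4] M [ 0.07 -0.13  0.01] w 64.8 g 0.0
1061 [  3.1 -41.2 -76. ] [-42.2 -37.6 -36.1]
1072 [  3.   34.1 -76. ] [-42.2 -38.  -36. ]
(array([13188, 15215,  3713,  8513, 15607, 13717,  4333,  2592,   689,
         566,   405,   369,   649,   766,   624,   540,   539,   503]), array([-160, -155, -150, -145, -140, -135, -130, -125, -120, -115, -110,
       -105, -100,  -95,  -90,  -85,  -80,  -75,  -70]))
B (np.int64(5528), array([ 650.1, -194.8]), 38.7, array([ 655.3, -194.2,   37.1]))
```

Request:
jog_arm:
  increments: [0,0,0,0,0,12,75,0,0,0,0,0,12,75,0,0,0,0,0,8,75,0,0,0,0,0,0,0,0,0,0,0,0,0,0,0,0,0,0,0,0,0,0,0,0,0,0,0,0]

```text
t: 11.85
ee_pos: [657.8, -195.4, -26.7]
orientation: [0.021, 3.141, -0.0]
ft_force: [-0.2, -0.1, -1.7]
width: 48.1
grasp_force: 30.0
```

Request:
jog_arm:
  increments: [0,0,0,0,0,-20,0,0,0,0,0,0,-30,0,0,0,0,0,0,-30,0,0,0,0,24,48,0,0,0,0,0,24,48,0,0,0,0,0,24,48,0,0,0,0,0,24,48,0,0,0,0,0,24,48.6,0,0,0,0,-10.7,0,0,0,0,0,0,-10.7,0,0,0,0,0,0,-10.7,0,0,0,0,0,0,0,0,0,0,0]

```text
t: 13.35
ee_pos: [541.8, 47.0, 54.5]
orientation: [-0.845, 3.024, -0.001]
ft_force: [-0.0, -0.4, -2.4]
width: 48.4
grasp_force: 30.0
```

Run:
```python
from fit import *
go((540.8,46.8,18))
o=get_obs(); im=get_image("wrist"); T=cloud(im,np.array(im["tool_from_camera"])); W=cloud(im,wristT(im,o)); cv2.imwrite("pics/w3.png",im["pixels"])
m=(np.hypot(T[...,0],T[...,1])<32)&(T[...,2]>-72)&(T[...,2]<-60); q=T[m]
print(m.sum(),q.min(0).round(1),q.max(0).round(1),q.mean(0).round(1))
print("sh",circ(W,(540,46.7),26,17,26))
```

```text
t 13.35 pos [541.8  47.   54.5] yaw -148.8 tilt [0.0018 0.0002] q [ 0.06  0.5   1.89  0.    0.75 -2.05] F [-0.  -0.4 -2.4] M [ 0.1  -0.13 -0.04] w 48.4 g 30.0
shift [ 1.   0.4 36.5]
7297 [-14.4 -30.4 -72. ] [ 22.7  30.4 -60. ] [  4.1   1.2 -64.2]
sh (np.int64(1440), array([540.,  47.]), 23.8, array([530.2,  41.1,  22.3]))
```

Request:
jog_arm:
  increments: [0,0,0,1.2,0.4,15,0,0,0,0,0,0,10,0,0,0,0,0,0,8,0,0,0,0,0,0,5,0,0,0,0,0,0,0,0]

```text
t: 14.02
ee_pos: [539.5, 46.5, 14.6]
orientation: [0.848, -3.024, -0.0]
ft_force: [-0.2, 0.2, -1.7]
width: 48.3
grasp_force: 30.0
```

Run:
```python
from fit import *
go((540.6,46.9,15))
```

```text
t 14.03 pos [539.5  46.5  14.6] yaw -148.7 tilt [-0.001  -0.0001] q [ 0.06  0.57  1.91  0.    0.67 -2.05] F [-0.2  0.2 -1.7] M [ 0.1  -0.12  0.01] w 48.3 g 30.0
shift [-1.1 -0.2 -0.4]
```

Request:
jog_arm:
  increments: [0,0,0,-0.9,0,2,0,0,0,0,0,0,1.5,0,0,0,0,0,0,0,0]

```text
t: 14.4
ee_pos: [540.7, 47.1, 11.7]
orientation: [-0.848, 3.025, -0.0]
ft_force: [0.4, -0.3, -1.6]
width: 48.2
grasp_force: 30.0
```

Request:
jog_arm:
  increments: [0,0,0,0,0,1,0,0,0,0,0,0,1,0]

```text
t: 14.65
ee_pos: [540.7, 47.0, 9.7]
orientation: [-0.848, 3.025, -0.0]
ft_force: [1.1, -0.8, -1.8]
width: 48.8
grasp_force: 30.0
```

Request:
jog_arm:
  increments: [0,0,0,0,0,1,0,0,0,0,0,0,0,0]

```text
t: 14.9
ee_pos: [540.6, 47.0, 8.6]
orientation: [0.848, -3.025, 0.0]
ft_force: [0.0, -0.6, -3.2]
width: 48.3
grasp_force: 30.0
```

Request:
jog_arm:
  increments: [0,0,0,0,0,1,0,0,0,0,0,0,1,0,0,0,0,0,0,0,0]

```text
t: 15.28
ee_pos: [540.6, 47.0, 6.6]
orientation: [0.848, -3.025, 0.0]
ft_force: [-0.5, -1.7, -2.4]
width: 48.3
grasp_force: 30.0
```

Request:
jog_arm:
  increments: [0,0,0,0,0,1,0,0,0,0,0,0,0.5,0,0,0,0,0,0,0,0]

```text
t: 15.65
ee_pos: [540.6, 47.0, 5.1]
orientation: [0.848, -3.025, 0.0]
ft_force: [-0.2, -1.3, -1.6]
width: 48.5
grasp_force: 30.0
```

Request:
jog_arm:
  increments: [0,0,0,0,0,0.8,0,0,0,0,0,0,0,0]

```text
t: 15.9
ee_pos: [540.6, 47.0, 4.3]
orientation: [0.848, -3.025, -0.0]
ft_force: [-1.3, -1.3, -1.5]
width: 48.3
grasp_force: 30.0
```

Request:
jog_arm:
  increments: [0,0,0,0,0,0.8,0,0,0,0,0,0,0,0]

```text
t: 16.15
ee_pos: [540.7, 47.0, 3.7]
orientation: [-0.848, 3.025, -0.0]
ft_force: [-1.5, -2.7, 1.6]
width: 48.3
grasp_force: 30.0
```

Request:
jog_arm:
  increments: [0,0,0,0,0,0.8,0,0,0,0,0,0,0,0]

```text
t: 16.4
ee_pos: [540.8, 47.0, 3.2]
orientation: [-0.848, 3.025, -0.0]
ft_force: [-1.9, -3.5, 6.4]
width: 48.6
grasp_force: 30.0
```

Request:
jog_arm:
  increments: [0,0,8,0.4,-0.2,0.5,0,0,0,8,0,0,0.5,0,0,0,8,0,0,0.5,0,0,0,0,0,0,0,0]

```text
t: 16.9
ee_pos: [541.0, 46.6, 1.7]
orientation: [-0.202, 3.134, -0.0]
ft_force: [-0.7, -2.9, 4.9]
width: 48.6
grasp_force: 30.0
```

Run:
```python
from fit import *
st()
```

```text
t 16.9 pos [541.   46.6   1.7] yaw -172.6 tilt [ 0.0012 -0.    ] q [ 0.06  0.59  1.91 -0.    0.64 -1.64] F [-0.7 -2.9  4.9] M [-0.6  -0.06 -0.01] w 48.6 g 30.0
```

Request:
jog_arm:
  increments: [0,0,8,0,-0.3,0.53,0,0,0,8,0,0,0.53,0,0,0,8,0,0,0.53,0]

```text
t: 17.27
ee_pos: [541.5, 46.3, 0.2]
orientation: [0.457, 3.106, 0.0]
ft_force: [-0.2, -1.4, 0.9]
width: 48.6
grasp_force: 30.0
```

Run:
```python
from fit import *
st()
```

```text
t 17.27 pos [5.415e+02 4.630e+01 2.000e-01] yaw 163.3 tilt [ 0.0019 -0.0001] q [ 0.06  0.59  1.91 -0.    0.64 -1.22] F [-0.2 -1.4  0.9] M [-0.38 -0.12  0.02] w 48.6 g 30.0
```

Request:
jog_arm:
  increments: [0,0,8,0,0,0.53,0,0,0,8,0,0,0.53,0]

```text
t: 17.52
ee_pos: [541.6, 46.2, -0.6]
orientation: [0.884, 3.012, 0.001]
ft_force: [-2.0, -4.7, 12.6]
width: 48.2
grasp_force: 30.0
```

Run:
```python
from fit import *
st()
```

```text
t 17.52 pos [541.6  46.2  -0.6] yaw 147.3 tilt [ 0.002  -0.0002] q [ 0.06  0.59  1.91 -0.    0.64 -0.94] F [-2.  -4.7 12.6] M [-0.76  0.2   0.08] w 48.2 g 30.0
```

Request:
jog_arm:
  increments: [0,0,8,0,0,0.53,0]

```text
t: 17.65
ee_pos: [541.6, 46.2, -0.6]
orientation: [1.092, 2.943, 0.001]
ft_force: [-2.7, -5.0, 18.4]
width: 48.1
grasp_force: 30.0
```

Run:
```python
from fit import *
st()
```

```text
t 17.65 pos [541.6  46.2  -0.6] yaw 139.3 tilt [ 0.0021 -0.0002] q [ 0.06  0.59  1.91 -0.    0.64 -0.8 ] F [-2.7 -5.  18.4] M [-0.91  0.5   0.08] w 48.1 g 30.0
```

Nut_b binds: axial force jumped to 18 N with the rim about 4 mm above the shoulder. I'll back it off gently.

Request:
jog_arm:
  increments: [0,0,-8,0,0,-1.2,0,0,0,-8,0,0,-0.5,0,0,0,-8,0,0,-0.53,0]

```text
t: 18.02
ee_pos: [539.7, 46.5, 0.1]
orientation: [-0.443, -3.109, 0.0]
ft_force: [-2.4, -1.7, 1.6]
width: 48.1
grasp_force: 30.0
```

Request:
jog_arm:
  increments: [0,0,-8,0,0,-0.53,0,0,0,-8,0,0,-0.53,0,0,0,-8,0,0,-0.53,0]

```text
t: 18.4
ee_pos: [539.3, 46.2, 1.5]
orientation: [0.213, -3.132, 0.0]
ft_force: [-2.4, -5.4, 2.2]
width: 48.3
grasp_force: 30.0
```

Run:
```python
from fit import *
st()
```

```text
t 18.4 pos [539.3  46.2   1.5] yaw -172.2 tilt [-0.0022 -0.0002] q [ 0.06  0.59  1.91 -0.    0.65 -1.64] F [-2.4 -5.4  2.2] M [-0.8   0.21 -0.1 ] w 48.3 g 30.0
```

Request:
jog_arm:
  increments: [0,0,-8,-0.5,0.3,-0.53,0,0,0,-8,0,0,-0.53,0,0,0,-8,0,0,-0.53,0,0,0,-8,0,0,-0.53,0]

```text
t: 18.9
ee_pos: [539.8, 46.6, 3.7]
orientation: [1.068, -2.952, -0.001]
ft_force: [-2.5, -3.4, 3.9]
width: 48.8
grasp_force: 30.0
```

Run:
```python
from fit import *
st()
```

```text
t 18.9 pos [539.8  46.6   3.7] yaw -140.2 tilt [-0.0021 -0.0002] q [ 0.06  0.59  1.91 -0.    0.65 -2.2 ] F [-2.5 -3.4  3.9] M [-0.5   0.27 -0.08] w 48.8 g 30.0
```

Request:
jog_arm:
  increments: [0,0,0,0,0,-1,0,0,0,0,0,0,-1,0]

```text
t: 19.15
ee_pos: [540.7, 46.9, 5.8]
orientation: [1.055, -2.959, -0.0]
ft_force: [-0.4, -0.3, -3.3]
width: 48.5
grasp_force: 30.0
```

Request:
jog_arm:
  increments: [0,0,0,0,0,-12,0,0,0,0,0,0,-20,0,0,0,0,0,0,-25,0,0,0,10,0,0,0,0,0,0,10,0,0,0,0,0,0,10,0,0,0,0,0,0,10,0,0,0,0,0,0,0,3,54,0,0,0,0,0,3,54,0,0,0,0,0,3,54,0,0,0,0,0,2,53,0,0,0,0,0,0,0,0,0]

```text
t: 20.65
ee_pos: [532.7, 265.7, 64.0]
orientation: [0.013, 3.139, 0.003]
ft_force: [0.3, -0.3, -1.9]
width: 48.3
grasp_force: 30.0
```

Run:
```python
from fit import *
st(); o,im,P=wrist()
m=(P[...,2]>37)&(P[...,2]<46)&(np.abs(P[...,0]-530)<115)&(np.abs(P[...,1]-262)<100)
cv2.imwrite("pics/w4.png",im["pixels"])
q=P[m]; print(m.sum(), np.histogram(q[:,0],bins=range(410,650,10)), np.histogram(q[:,1],bins=range(160,370,10)))
```

```text
t 20.65 pos [532.7 265.7  64. ] yaw 179.5 tilt [0.0021 0.0017] q [ 0.44  0.54  1.77  0.    0.82 -1.12] F [ 0.3 -0.3 -1.9] M [ 0.03 -0.16 -0.  ] w 48.3 g 30.0
5456 (array([  12,    0,    0, 1307, 1054,  340,  305,  297,  289,  273,  266,
        266,  261,  250,  236,  221,   79,    0,    0,    0,    0,    0,
          0]), array([410, 420, 430, 440, 450, 460, 470, 480, 490, 500, 510, 520, 530,
       540, 550, 560, 570, 580, 590, 600, 610, 620, 630, 640])) (array([  12,    0,  508, 1378,  145,  125,  139,  146,  136,  143,  140,
        140,  140,  137,  140,  138,  134, 1755,    0,    0]), array([160, 170, 180, 190, 200, 210, 220, 230, 240, 250, 260, 270, 280,
       290, 300, 310, 320, 330, 340, 350, 360]))
```

View pics/w4.png

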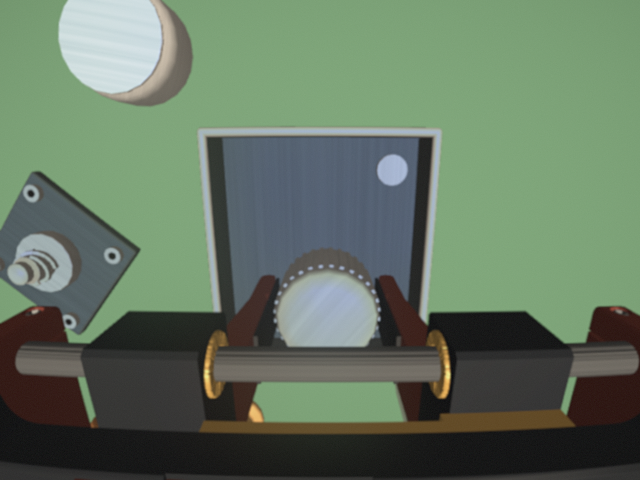

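The nut hangs at px (328,310), centred between the tray walls (cols 200–440); tray centre is about (530,264). Lowering it in.

Request:
jog_arm:
  increments: [0,0,0,0,-2,30,0,0,0,0,0,0,30,0,0,0,0,0,0,17,0,0,0,0,0,0,6,0,0,0,0,0,0,2,0,0,0,0,0,0,0,0]

```text
t: 21.45
ee_pos: [533.0, 260.0, -21.2]
orientation: [0.019, 3.14, 0.001]
ft_force: [1.4, -0.7, -2.5]
width: 48.7
grasp_force: 30.0
```

Request:
jog_arm:
  increments: [0,0,0,0,0,1,0,0,0,0,0,0,0,0]

```text
t: 21.7
ee_pos: [532.6, 260.0, -22.6]
orientation: [0.019, 3.141, 0.0]
ft_force: [0.2, 1.0, -1.9]
width: 48.6
grasp_force: 30.0
```

Request:
jog_arm:
  increments: [0,0,0,0,0,0.6,0,0,0,0,0,0,0,0]

```text
t: 21.95
ee_pos: [532.7, 260.0, -22.9]
orientation: [0.018, 3.141, 0.0]
ft_force: [-2.1, -1.1, 5.0]
width: 48.5
grasp_force: 30.0
```

Request:
jog_arm:
  increments: [0,0,0,0,0,0,75,0,0,0,0,0,0,75,0,0,0,0,0,0,75,0,0,0,0,0,-20,75,0,0,0,0,0,-40,75,0,0,0,0,0,-50,75,0,0,0,0,0,-20,75]

```text
t: 22.82
ee_pos: [534.1, 260.7, 110.9]
orientation: [0.019, 3.137, 0.004]
ft_force: [0.4, 0.2, 0.1]
width: 65.6
grasp_force: 0.0
```

Run:
```python
from fit import *
o,im,P=wrist(); print("B",circ(P,(533,260),32,30,55)); go((485.5,-306,53))
im=get_image("top");P=cloud(im);print("A",circ(P,(485,-306),40,32,45))
```

```text
B (np.int64(2527), array([532.3, 261.9]), 24.2, array([530.3, 261.8,  40.3]))
t 22.88 pos [535.  261.1 112.4] yaw 179.3 tilt [0.0069 0.0032] q [ 0.43  0.47  1.76  0.    0.91 -1.13] F [1.1 0.6 2.9] M [ 0.02 -0.16  0.  ] w 65.8 g 0.0
shift [  43.2 -567.8   57.3]
A (np.int64(356), array([ 484.4, -305.8]), 24.2, array([ 485.5, -305.9,   36.1]))
```

Request:
jog_arm:
  increments: [0,0,0,4.3,-56,0,75,0,0,0,4.3,-57,0,75,0,0,0,4.3,-57,0,75,0,0,0,4.3,-57,0,75,0,0,0,4.3,-57,0,75,0,0,0,4.3,-57,0,75,0,0,0,4.3,-57,0,75,0,0,0,4.3,-57,0,75,0,0,0,4.3,-57,0,75,0,0,0,4.3,-56,0,75,0,0,0,0,0,0,75,0,0,0,0,0,0,75]

```text
t: 24.42
ee_pos: [481.9, -306.8, 105.7]
orientation: [-0.02, -3.14, -0.002]
ft_force: [-0.4, 0.0, 0.1]
width: 65.9
grasp_force: 0.0
```

Run:
```python
from fit import *
o,im,P=wrist(); print("A",circ(P,(485,-306),32,32,45)); go((485,-306,-27))
```

```text
A (np.int64(2342), array([ 484., -306.]), 23.9, array([ 483. , -306. ,   36.8]))
t 24.48 pos [ 482.1 -306.2  105.8] yaw 179.4 tilt [-0.0014  0.0012] q [-0.59  0.45  1.81  0.    0.88 -2.15] F [-0.4 -0.5 -0.6] M [ 0.03 -0.17  0.01] w 66.1 g 0.0
shift [-3.000e+00  1.000e-01  1.328e+02]
```

Request:
jog_arm:
  increments: [0,0,0,-2.4,0,30,75,0,0,0,0,0,45,75,0,0,0,0,0,35,75,0,0,0,0,0,16,75,0,0,0,0,0,6.5,75,0,0,0,0,0,0,0,0,0,0,0,0,0,0,0,0,0,0,0,0,0,0,0,0,0,0,0,0]

```text
t: 25.6
ee_pos: [485.9, -308.1, -24.9]
orientation: [0.019, 3.14, -0.001]
ft_force: [0.3, 1.3, 6.0]
width: 48.3
grasp_force: 30.0
```

Run:
```python
from fit import *
go((540.7,47,54))
```

```text
t 25.6 pos [ 485.9 -308.1  -24.9] yaw 179.3 tilt [ 0.0017 -0.0009] q [-0.59  0.67  1.84  0.    0.64 -2.14] F [0.3 1.3 6. ] M [ 0.33 -0.2   0.07] w 48.3 g 30.0
shift [-50.6 355.6 -79.2]
```

Request:
jog_arm:
  increments: [0,0,0,0,0,-15,0,0,0,0,0,0,-30,0,0,0,0,0,0,-37,0,0,0,0,-7,50,0,0,0,0,0,-7,51,0,0,0,0,0,-7,51,0,0,0,0,0,-7,51,0,0,0,0,0,-7,51,0,0,0,0,0,-7,51,0,0,0,0,0,-8,50,0,0,0,0,-10.7,0,0,0,0,0,0,-10.7,0,0,0,0]

```text
t: 27.1
ee_pos: [539.2, 47.6, 56.6]
orientation: [-0.577, 3.088, -0.0]
ft_force: [0.5, 0.2, -1.6]
width: 48.5
grasp_force: 30.0
```

Request:
jog_arm:
  increments: [0,0,-10.7,0,0,0,0,0,0,0,0,0,0,0]

```text
t: 27.35
ee_pos: [539.2, 46.7, 56.5]
orientation: [-0.848, 3.025, -0.0]
ft_force: [-1.2, -0.2, -2.6]
width: 48.3
grasp_force: 30.0
```

Run:
```python
from fit import *
go((540.7,47,54))
o=get_obs(); im=get_image("wrist"); T=cloud(im,np.array(im["tool_from_camera"])); cv2.imwrite("pics/w5.png",im["pixels"])
m=(np.hypot(T[...,0],T[...,1])<32)&(T[...,2]>-75)&(T[...,2]<-60); q=T[m]
print(m.sum(),q.min(0).round(1),q.max(0).round(1),np.median(q,0).round(1))
q=T[275:330,300:350].reshape(-1,3); A=np.c_[q[:,:2],np.ones(len(q))]; print(np.linalg.lstsq(A,q[:,2],rcond=None)[0])
```

```text
t 27.35 pos [539.2  46.7  56.5] yaw -148.7 tilt [ 0.0002 -0.    ] q [ 0.06  0.49  1.9  -0.    0.75 -2.05] F [-1.2 -0.2 -2.6] M [ 0.17 -0.18 -0.03] w 48.3 g 30.0
shift [-1.4 -0.5  2.5]
7094 [-15.1 -30.4 -75. ] [ 22.8  30.4 -60. ] [  4.1   1.3 -62.6]
[-5.15256108e-01 -1.45704620e-02 -5.91430000e+01]
```

View pics/w5.png

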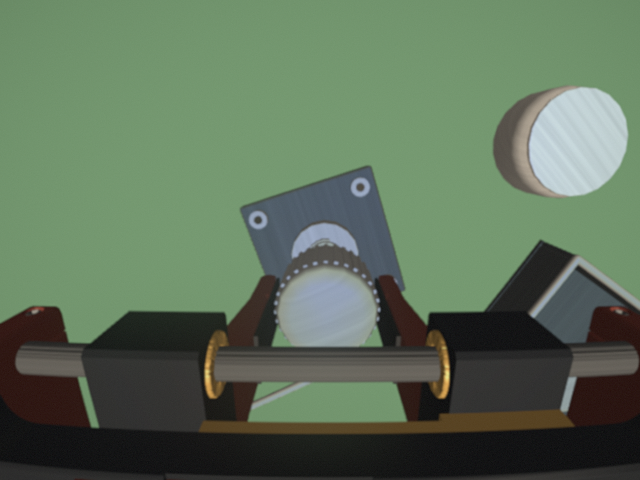

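Nut_a is held square at px (328,310), over the gauge. Lowering it.

Request:
jog_arm:
  increments: [0,0,0,-1.3,-0.3,15,0,0,0,0,0,0,10,0,0,0,0,0,0,8,0,0,0,0,0,0,7,0,0,0,0,0,0,2,0,0,0,0,0,0,0,0]

```text
t: 28.15
ee_pos: [540.6, 47.2, 13.9]
orientation: [0.851, -3.024, -0.0]
ft_force: [0.8, 0.4, -1.7]
width: 48.2
grasp_force: 30.0
```

Request:
jog_arm:
  increments: [0,0,0,0,0,1,0,0,0,0,0,0,1,0,0,0,0,0,0,0,0]

```text
t: 28.52
ee_pos: [540.6, 47.1, 12.0]
orientation: [-0.851, 3.024, -0.0]
ft_force: [-0.2, -0.3, -1.9]
width: 48.0
grasp_force: 30.0
```

Request:
jog_arm:
  increments: [0,0,0,0,0,1,0,0,0,0,0,0,1,0,0,0,0,0,0,0,0]

```text
t: 28.9
ee_pos: [540.5, 47.2, 9.8]
orientation: [0.851, -3.024, -0.0]
ft_force: [-0.6, -0.2, -1.9]
width: 48.2
grasp_force: 30.0
```

Request:
jog_arm:
  increments: [0,0,0,0,0,1,0,0,0,0,0,0,1,0,0,0,0,0,0,0,0]

```text
t: 29.28
ee_pos: [540.7, 47.2, 8.0]
orientation: [-0.851, 3.024, 0.0]
ft_force: [-0.5, 0.4, -0.5]
width: 48.2
grasp_force: 30.0
```

Request:
jog_arm:
  increments: [0,0,0,0,0,1,0,0,0,0,0,0,0.5,0,0,0,0,0,0,0,0]

```text
t: 29.65
ee_pos: [540.9, 47.2, 7.2]
orientation: [-0.851, 3.024, -0.0]
ft_force: [-1.8, 0.9, 7.6]
width: 48.2
grasp_force: 30.0
```

Request:
jog_arm:
  increments: [0,0,0,0,0,0.8,0,0,0,0,0,0,0,0]

```text
t: 29.9
ee_pos: [541.0, 47.3, 6.9]
orientation: [-0.851, 3.023, -0.0]
ft_force: [-4.2, 0.0, 13.7]
width: 48.0
grasp_force: 30.0
```

Request:
jog_arm:
  increments: [0,0,8,0.2,0,0,0,0,0,8,0,0,0.3,0,0,0,8,0,0,0.5,0]

```text
t: 30.28
ee_pos: [542.2, 46.9, 5.7]
orientation: [-0.196, 3.132, -0.001]
ft_force: [1.4, -2.1, 4.2]
width: 48.1
grasp_force: 30.0
```

Run:
```python
from fit import *
st()
```

```text
t 30.27 pos [542.2  46.9   5.7] yaw -172.8 tilt [ 0.0033 -0.0002] q [ 0.06  0.58  1.91 -0.    0.65 -1.63] F [ 1.4 -2.1  4.2] M [-0.35 -0.43  0.05] w 48.1 g 30.0
```

Sinking as it should. Continuing, with the force watched.

Request:
jog_arm:
  increments: [0,0,8,0,0,0.53,0,0,0,8,0,0,0.53,0,0,0,8,0,0,0.53,0]

```text
t: 30.65
ee_pos: [542.3, 46.4, 4.2]
orientation: [0.458, 3.104, -0.0]
ft_force: [1.2, -6.1, 8.6]
width: 48.2
grasp_force: 30.0
```

Request:
jog_arm:
  increments: [0,0,8,0,0,0.53,0,0,0,8,0,0,0.53,0,0,0,8,0,0,0.53,0]

```text
t: 31.02
ee_pos: [542.1, 45.8, 2.7]
orientation: [1.093, 2.942, -0.001]
ft_force: [0.6, -8.6, 6.4]
width: 48.1
grasp_force: 30.0
```

Request:
jog_arm:
  increments: [0,0,8,0,0,0.53,0,0,0,8,0,0,0.53,0]

```text
t: 31.28
ee_pos: [541.8, 45.6, 1.5]
orientation: [1.492, 2.761, -0.0]
ft_force: [0.6, -10.2, 7.2]
width: 48.0
grasp_force: 30.0
```

Run:
```python
from fit import *
st()
```

```text
t 31.27 pos [541.8  45.6   1.5] yaw 123.2 tilt [ 0.0025 -0.0017] q [ 0.06  0.59  1.91 -0.    0.64 -0.51] F [  0.6 -10.2   7.2] M [-1.96 -0.11  0.1 ] w 48.0 g 30.0
```

Request:
jog_arm:
  increments: [0,0,8,-0.5,-0.3,0.53,0,0,0,8,0,0,0.53,0]

```text
t: 31.52
ee_pos: [541.6, 45.3, 0.3]
orientation: [1.863, 2.527, 0.0]
ft_force: [0.1, -7.6, 7.6]
width: 48.0
grasp_force: 30.0
```

Request:
jog_arm:
  increments: [0,0,8,-0.1,-0.3,0.53,0,0,0,8,0,0,0.53,0]

```text
t: 31.78
ee_pos: [541.2, 45.2, -0.8]
orientation: [2.196, 2.243, 0.001]
ft_force: [0.4, -7.4, 5.5]
width: 48.0
grasp_force: 30.0
```

Request:
jog_arm:
  increments: [0,0,8,0,0,0.53,0,0,0,8,0,0,0.53,0]

```text
t: 32.02
ee_pos: [540.8, 45.2, -1.9]
orientation: [2.488, 1.916, 0.0]
ft_force: [-0.0, -6.0, 2.7]
width: 48.1
grasp_force: 30.0
```

Run:
```python
from fit import *
st()
```

```text
t 32.02 pos [540.8  45.2  -1.9] yaw 75.2 tilt [ 0.0012 -0.0013] q [ 0.06  0.6   1.91 -0.    0.64  0.32] F [-0.  -6.   2.7] M [-1.22 -0.05  0.06] w 48.1 g 30.0
```

Request:
jog_arm:
  increments: [0,0,8,0,0,0.53,0]

```text
t: 32.15
ee_pos: [540.9, 45.2, -2.4]
orientation: [2.615, 1.738, 0.0]
ft_force: [-0.2, -7.4, 6.5]
width: 48.3
grasp_force: 30.0
```

Request:
jog_arm:
  increments: [0,0,8,0,0,0.53,0]

```text
t: 32.28
ee_pos: [540.6, 45.1, -2.9]
orientation: [2.73, 1.551, -0.0]
ft_force: [-3.0, -7.0, 9.9]
width: 48.1
grasp_force: 30.0
```

Request:
jog_arm:
  increments: [0,0,8,0,0,0.53,0]

```text
t: 32.4
ee_pos: [540.5, 45.2, -3.0]
orientation: [2.832, 1.357, -0.0]
ft_force: [-4.5, -7.9, 17.6]
width: 48.2
grasp_force: 30.0
```

Run:
```python
from fit import *
st()
```

```text
t 32.4 pos [540.5  45.2  -3. ] yaw 51.2 tilt [ 0.0004 -0.0013] q [ 0.06  0.6   1.91 -0.    0.64  0.74] F [-4.5 -7.9 17.6] M [-1.31  0.83  0.26] w 48.2 g 30.0
```

Request:
jog_arm:
  increments: [0,0,6,0,0,-0.3,0,0,0,0,0,0,0,0]

```text
t: 32.65
ee_pos: [540.2, 45.4, -3.0]
orientation: [2.898, 1.211, -0.0]
ft_force: [-3.9, -5.6, 10.9]
width: 48.3
grasp_force: 30.0
```

Run:
```python
from fit import *
st()
```

```text
t 32.65 pos [540.2  45.4  -3. ] yaw 45.4 tilt [ 0.0001 -0.0009] q [ 0.06  0.6   1.91 -0.    0.64  0.84] F [-3.9 -5.6 10.9] M [-0.92  0.64 -0.06] w 48.3 g 30.0
```

Firmly seated with no further descent. Relieve, release, rise and check.

Request:
jog_arm:
  increments: [0,0,0,0,0,-0.7,0,0,0,0,0,0,0,75,0,0,0,0,0,0,75,0,0,0,0,0,0,75,0,0,0,0,0,-10,75,0,0,0,0,0,-40,75,0,0,0,0,0,-50,75,0,0,0,-40,0,-20,75,0,0,0,-20,0,0,75,0,0,0,0,0,0,75,0,0,0,0,0,0,75]

```text
t: 34.02
ee_pos: [498.2, 3.8, 116.0]
orientation: [-2.898, -1.212, 0.001]
ft_force: [-0.4, 0.6, -0.5]
width: 65.8
grasp_force: 0.0
```

Run:
```python
from fit import *
st(); o,im,P=wrist(); cv2.imwrite("pics/w6.png",im["pixels"])
def top(c,r,z0,z1):
  m=(np.hypot(P[...,0]-c[0],P[...,1]-c[1])<r)&(P[...,2]>z0)&(P[...,2]<z1); q=P[m]; A=np.c_[q[:,:2]-c,np.ones(len(q))]
  return len(q),np.linalg.lstsq(A,q[:,2],rcond=None)[0].round(3)
print("gauge nut",circ(P,(540.4,47),35,52,80),top((540.4,47),18,50,80))
m=(np.abs(P[...,2]-10)<4)&(np.hypot(P[...,0]-540,P[...,1]-47)<60); print("foot z",np.median(P[m][:,2]), "bench",np.median(P[np.abs(P[...,2])<6][:,2]))
print("tray nut",circ(P,(532,262),32,34,50))
```

```text
t 34.02 pos [498.2   3.8 116. ] yaw 45.4 tilt [-0.0009  0.0002] q [-0.02  0.34  1.96  0.    0.84  0.76] F [-0.4  0.6 -0.5] M [-0.05  0.   -0.07] w 65.8 g 0.0
gauge nut (np.int64(3102), array([541. ,  48.5]), 24.1, array([541.3,  48.8,  58.6])) (1923, array([7.0000e-03, 2.2000e-02, 5.9616e+01]))
foot z 10.331367496315153 bench 0.41453984397080035
tray nut (np.int64(76), array([517.6, 246.8]), 11.6, array([516.3, 246.1,  35.9]))
```

View pics/w6.png

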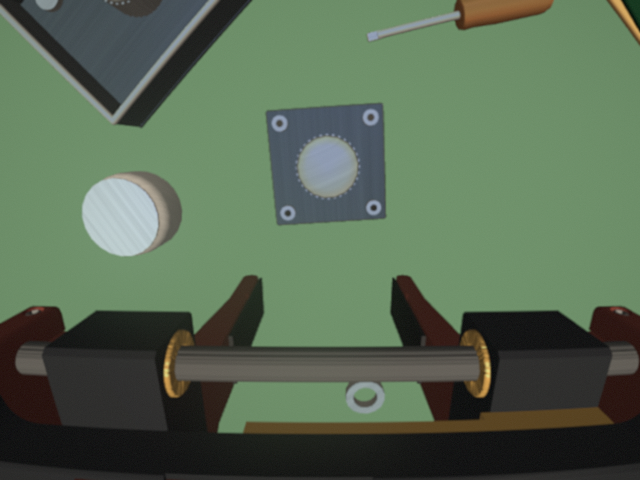

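The nut on the gauge at px (328,166) has its top at 59.6 mm (60 expected when home) and level. The other stands in the tray (top left), and the bystanders look untouched.

```bash
python3 -c "
from workcell import job; print(job.close_job())"
```

```text
the job is handed in; nothing more can be done
None
```

Job handed in at about 34 s: nut_a turned fully home and is on the gauge (top at 59.6 mm, 60 expected), and nut_b, which bound about 4 mm short, is in the scrap tray.

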